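# Unhang a keyhole bracket and pin it into its fork

## Task

Take the bracket down from the two screws of the rack (lift it until the screw heads line up with the wide holes, then pull it off) and stand it upright on the board clear of the rack, letting go of it. Then take it again and lower its lug fully down between the cheeks of the fork, which leave no room for fingers on the lug, so that the holes line up, and push the pin through both cheeks and the lug until its shoulder is home against the fork; then let go. Leave the wash bottle and the puck where they stand.

Things in the scene. Friction and masses are not known exactly. Their poses are not given: they have to be found in the camera images.
- rack: Fixed grey upright panel on a foot, 132 mm wide (y), 12 mm thick, top at 90 mm. Origin at its foot under the middle of the panel's front face, on the top of the light grey assembly board, 15 mm above the bench; its -x points out of that face, roughly to the robot. The foot reaches 20 mm in front of the face, 10 mm thick.
- rack_screws (a point): Point on the panel's face midway between its two screws, 78 mm up. The screws are 34 mm either side of it (rack y) and stand out along rack -x: shank 6 mm thick and 10 mm long, then a head 14 mm across and 5 mm thick.
- bracket: Loose aluminium bracket, 0.17 to 0.34 kg, hanging on the screws. Origin at the middle of its plate's underside, z up, axes as the rack's while it hangs (play 1 to 2 mm). Plate: 104 mm wide (y), 72 mm tall (z 0 to 72), 8 mm thick (x -4 to +4). Lug: 12 mm thick (y -6 to +6), x -4 to -79 mm, z 0 to 36 mm, bottom edge round. It stands by itself on plate and lug, origin level with the board.
- bracket_keyholes (a point): Midway between the plate's two keyholes: y = 0, z = 30 mm in the bracket's frame. At y = +34 and -34 mm from it are wide octagonal holes 20 mm across, each with a slot above, 9 mm wide, ending 22.5 mm over the hole's centre. The shanks sit at the slot ends while it hangs: raise it 19.5 mm (give or take 2.5) to let the heads pass.
- bracket_hole (a point): Centre of the 15 mm hole along y in the bracket's lug: at x = -54, y = 0, z = 20 mm in the bracket's frame.
- fork: Fixed dark fork, 76 mm tall. Origin on the board under the cheek holes, z up. Two cheeks, each 64 mm long (x), 10 mm thick, with a 16 mm gap between (y -8 to +8), open at top and both ends; 36 mm wide outside; gap floor at z = 40 mm. It runs on 30 mm past both ends. The lug goes in along fork x, either way round; the bracket's origin is then 54 mm from the fork's axis, 40 mm up.
- fork_hole (a point): Point on the axis of the fork's 14 mm cheek holes midway between the cheeks: 60 mm above the assembly board, over the fork's origin. The hole axis is the fork's y.
- pin: Loose steel pin, 98 mm long, lying on the assembly board, 0.12 kg. Square grip 20 x 20 x 46 mm (x -46 to 0) and round shank of 11 mm diameter, x 0 to 52 mm, whose last 12 mm taper to a 4 mm nose. x points along it to the nose; z up. Origin on the underside at the shoulder where grip and shank meet; the pin's axis is 10 mm above it. It may enter the fork from either side.
- pin_mid (a point): Point on the pin's axis 18 mm from the shoulder towards the nose; it lies at point fork_hole when the pin is fully home.
- wash_bottle: White squeeze bottle with red cap and spout, 53 mm in diameter, 149 mm tall, standing about 14 cm from the fork on one side of it (not the bottle at the back of the bench). Origin under its middle. Leave it.
- puck: Low black round puck, 60 mm in diameter, 34 mm tall, standing about 14 cm from the fork on its other side. Origin under its middle. Leave it.
There are look-alikes about, which are no part of the job. There is more than one size of the pin; the job needs the larger.

How it is judged:
On the way, in this order (a step that is already met when the one before it is completed fails the run):
1. the bracket is off the screws, pulled out of the panel's face (x of bracket in the frame of rack below -0.026 m), for 0.1 s.
2. the bracket stands upright on the board, off the rack and released (z of bracket in the frame of rack below 0.005 m and angle between bracket's own z axis and vertical below 0.1 rad and horizontal distance between bracket and rack above 0.026 m and contact force between the fingers and bracket below 0.1 N and linear speed of bracket below 0.03 m/s), for 0.2 s.
3. the lug is fully down in the fork with its hole in line with the fork's holes, the pin not yet in (distance between bracket_hole and fork_hole below 0.006 m and angle between the y axis of bracket and the y axis of fork, either way round below 0.1 rad and angle between bracket's own z axis and vertical below 0.1 rad and distance between pin_mid and fork_hole above 0.05 m), for 0.1 s.
At the end, for the whole second after the job is handed in: Lug down in the fork, its hole within 6 mm of the fork's hole centre, bracket upright and in line within 0.1 rad; pin through both cheeks and lug, pin_mid within 6 mm of the fork's hole centre, along the hole axis within 0.17 rad; both at rest (distance between each of bracket_hole, pin_mid and fork_hole below 0.006 m and angle between the y axis of bracket and the y axis of fork, either way round below 0.1 rad and angle between bracket's own z axis and vertical below 0.1 rad and angle between the x axis of pin and the y axis of fork, either way round below 0.17 rad and linear speed of each of bracket, pin below 0.02 m/s); the robot touches nothing.
It fails at once if the wash bottle is shifted more than 20 mm or tipped (distance of wash_bottle from where it was at the start of the episode above 0.02 m or angle between wash_bottle's own z axis and vertical above 0.3 rad).
It fails at once if the puck is shifted more than 20 mm (distance of puck from where it was at the start of the episode above 0.02 m).
It also fails if it takes over 67 s, if anything falls off the work surface, if the arm or the gripper's body presses on something with over 40 N, if the wrist force passes 120 N, or if a joint passes its speed limit or range.

## Robot

A 6-joint arm with a two-finger parallel gripper is mounted at the origin on a cart in front of the work surface, level with it; the furniture and walls round the work are solid. World frame = base frame: x ahead of the robot, y to its left, z up, the work surface at z = 0. Lengths are in m, angles in rad, forces in N, time in s.
With the tool pointing down it reaches from about 0.425 to 0.95 m from the base axis. Payload 3.5 kg.
Tool frame: the origin (TCP) lies on the centre line of the jaws, within the pads' length; the fingertips stand 11 mm ahead of it and the grasp point (between the pads) lies 8 mm behind it; z points along the fingers, y is the line along which they close (so a half turn about z gives the same grasp; the last joint's range is limited). The gripper opens to 85 mm and grips with 20 to 120 N. Pads are 22 mm wide; open, the fingers measure 114 mm over their backs; the gripper's body (76 mm by 85 mm) begins 54 mm behind the grasp point. The pads swing forward as they close: fully open they stand 13 mm farther back than shut.
Start: joints at [0.974, 0.286, 1.577, -0, 1.279, -0.15], TCP at [0.292, 0.609, 0.242] pointing down, gripper open.
Joint ranges: [-2.77, 2.77], [-0.9, 2.22], [0.21, 2.48], [-1.53, 4.67], [0.24, 2.81], [-2.84, 2.84]. Speed limits (rad/s): [2.79, 2.79, 3.14, 3.14, 3.14, 3.14].

## Interface

Orientations are given as a unit quaternion [x, y, z, w].
In Python, from plant import ctrl gives the robot as it stands.
- The arm moves only by the tool step_arm, never from a script. Its argument "motion" is a list of rows, each an object with "offset": the shift along the tool's x, y, z in m, a list of three; "twist": the turn about the tool's z in degrees. A call has 1 to 12 rows; each row is the pose to reach, as a shift and turn from the pose commanded when the call began, along the tool's axes at that moment; what a row does not reach only later rows make up. A row lasts 1/10 s, in which the tool goes at most 50 mm and 8.59 degrees, less where a joint would pass 70% of its speed; a pose out of reach is approached as far as the arm can. A call with a gripper value outside its range is refused whole. "gripper" is the finger opening in m, from 0 to 0.0854, set as the call begins (left out, the last holds). The fingers move at their own pace and stop on an object; "grip_force" is the grip in N (left out, the last holds). Time passes only in rows, so rows that repeat a pose let the fingers close. It gives the time, the measured TCP pose, the force, the opening and the grip force at its end, in the units of the state.
- ctrl.get_state(): the state, without advancing time (a new reading comes with each control period).
- ctrl.read_camera(name): name is "scene" or "top" or "wrist"; returns the picture (420x560x3 uint8, blue, green, red); there is no depth.
- ctrl.calibration(name): a dict with "fx", "fy", "cx", "cy" (pixels), "k1" (the pictures are not rectified: a ray, as slopes to the right and down, at radius r is drawn at 1 + k1 r^2 times it, then the intrinsics apply), "cam_to_world" (4x4, takes a point from camera to world coordinates). Camera axes: x right, y up, looking along -z (the intrinsics and any distortion apply to the point x, -y, -z); pixel columns grow to the right and rows downward; lengths in m; the calibration is good to about 2 mm. A picture is of the moment at which its call begins: read the wrist's pose just before it. calibration takes no time and is no camera call; for the wrist camera it gives the pose at the moment of the call.
- ctrl.sign_off(): hands the job in; it is judged then, once.
The state is a dict: "time": time; "qpos": joint angles; "dq": joint speeds; "joint_efforts": joint torques, N m; "eef_pos": TCP position; "tcp_rot": TCP orientation; "contact_force": force on the tool from outside, world axes, zero at the start; "wrist_torque": the same for the moment, N m; "opening": opening from 0.0 (shut) to 1.0 (fully open); "finger_force": force on a finger pad.
Only numpy, scipy, OpenCV 4.12 (cv2) and the standard library are available. Lean on these libraries where they do the work, as an engineer would, in place of code of your own. Each camera call takes 0.05 s, during which the arm holds its last target. There are 200 camera calls.

## Working session

There is one attempt and no reset: what is moved stays moved. The work goes in short steps, Python scripts to look and compute and a tool call to move; the robot and the scene stay as the last step left them, time stands still between calls to the robot, and variables do not carry over. Pictures are saved under pics/ and viewed, at most 10 in all, crops included, and the job is handed in when it is done.

Besides the shell and the picture viewer there is one more tool, called as name(argument=value, ...) on one line, values as JSON. step_arm: Moves the arm, as the interface text tells. Its arguments: {"type":"object","properties":{"motion":{"type":"array"},"gripper":{"type":"number"},"grip_force":{"type":"number"}},"required":["motion"]}

```bash
mkdir -p pics; ls; cat > h.py <<'E'
import numpy as np, cv2
from plant import ctrl
from scipy.spatial.transform import Rotation as R
def grab(n):
    c=ctrl.calibration(n); im=ctrl.read_camera(n); return im,c
def ray(c,u,v):
    xd=(u-c['cx'])/c['fx']; yd=(v-c['cy'])/c['fy']; rd=np.hypot(xd,yd); r=rd
    for _ in range(20): r=rd/(1+c['k1']*r*r)
    s=r/rd if rd>0 else 1
    T=np.array(c['cam_to_world']); d=T[:3,:3]@np.array([xd*s,-yd*s,-1.0]); return T[:3,3],d
def onz(c,u,v,z):
    o,d=ray(c,u,v); return o+d*(z-o[2])/d[2]
def proj(c,P):
    T=np.array(c['cam_to_world']); p=T[:3,:3].T@(np.array(P)-T[:3,3]); x=p[0]/-p[2]; y=-p[1]/-p[2]
    f=1+c['k1']*(x*x+y*y); return np.array([c['fx']*x*f+c['cx'],c['fy']*y*f+c['cy']])
def tri(c1,p1,c2,p2):
    A=[];b=[]
    for c,p in((c1,p1),(c2,p2)):
        o,d=ray(c,*p); d=d/np.linalg.norm(d); M=np.eye(3)-np.outer(d,d); A.append(M); b.append(M@o)
    return np.linalg.lstsq(np.vstack(A),np.hstack(b),rcond=None)[0]
def tool(dw):  # world shift -> tool axes
    return R.from_quat(ctrl.get_state()['tcp_rot']).inv().apply(dw)
E
python3 - <<'E'
from h import *
for n in('scene','top','wrist'):
    im,c=grab(n); cv2.imwrite(f'pics/{n}0.png',im); print(n,{k:(np.round(v,3).tolist()) for k,v in c.items()})
a=cv2.imread('pics/scene0.png');b=cv2.imread('pics/top0.png')
print(ctrl.get_state())
E
```

```text
pics
scene {'fx': 414.515, 'fy': 414.515, 'cx': 271.046, 'cy': 209.112, 'k1': -0.109, 'cam_to_world': [[0.462, 0.687, -0.56, -0.098], [-0.887, 0.357, -0.293, -0.439], [-0.001, 0.632, 0.775, 0.978], [0.0, 0.0, 0.0, 1.0]]}
top {'fx': 448.825, 'fy': 448.825, 'cx': 276.531, 'cy': 210.483, 'k1': -0.015, 'cam_to_world': [[0.015, 0.996, -0.084, 0.443], [-1.0, 0.013, -0.016, -0.122], [-0.015, 0.084, 0.996, 1.175], [0.0, 0.0, 0.0, 1.0]]}
wrist {'fx': 313.013, 'fy': 313.013, 'cx': 282.16, 'cy': 211.825, 'k1': -0.037, 'cam_to_world': [[0.433, -0.867, -0.247, 0.229], [0.902, 0.416, 0.12, 0.639], [-0.001, -0.275, 0.962, 0.373], [0.0, 0.0, 0.0, 1.0]]}
{'time': 0.15, 'qpos': array([ 9.73998709e-01,  2.87042231e-01,  1.57784967e+00, -1.37159089e-05,
        1.27858001e+00, -1.50007901e-01]), 'dq': array([ 1.07565628e-03, -1.19475022e-03, -3.23922205e-03,  7.70325085e-05,
       -2.37593627e-03,  1.01113340e-03]), 'joint_efforts': array([ 8.46276616e-04, -4.06600785e+01, -2.93142128e+01, -1.39352073e-04,
        3.90129921e-03,  2.72914107e-06]), 'eef_pos': array([0.29135151, 0.60834046, 0.24120667]), 'tcp_rot': array([ 2.21539362e-01,  9.75150977e-01, -8.77274777e-04, -3.36650093e-04]), 'contact_force': array([ 1.23073867,  0.61147515, -0.33776402]), 'wrist_torque': array([0.02687711, 0.00327151, 0.00319331]), 'finger_force': 0.0, 'opening': 1.002148250484265}
```

View pics/scene0.png

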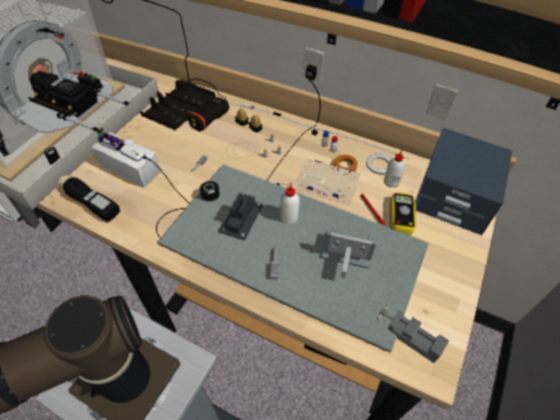

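View pics/top0.png

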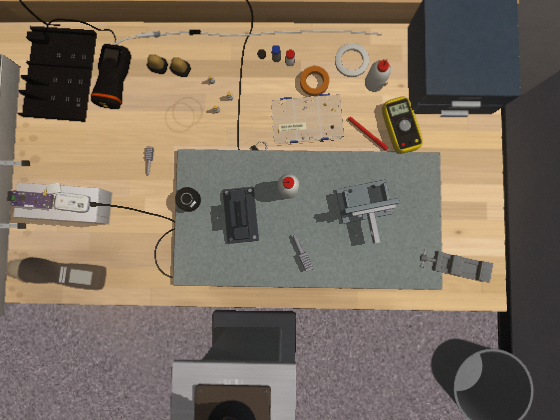

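The top view shows:
- fork at (240,215)
- puck at (188,199)
- wash bottle at (288,183)
- rack and bracket at (367,205), with the lug pointing down to (375,238)
- pin candidates: (302,253) on the board, and small screw-like things at (148,160) and (212,80–110) off the board

The pin at (302,253) is the only one lying on the board. I'll check it in an enlarged crop.

```bash
python3 - <<'E'
import cv2,numpy as np
b=cv2.imread('pics/top0.png'); a=cv2.imread('pics/scene0.png')
r=lambda i,w,h:cv2.resize(i,(w,h),interpolation=cv2.INTER_CUBIC)
t=r(b[150:290,175:445],800,415)
l=np.hstack([r(b[70:180,130:245],190,182),r(a[235:285,250:300],182,182),r(a[220:285,310:390],224,182),r(a[300:360,375:450],204,182)])
cv2.imwrite('pics/crop1.png',np.vstack([t,l]))
E
```

```text
(no output)
```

View pics/crop1.png

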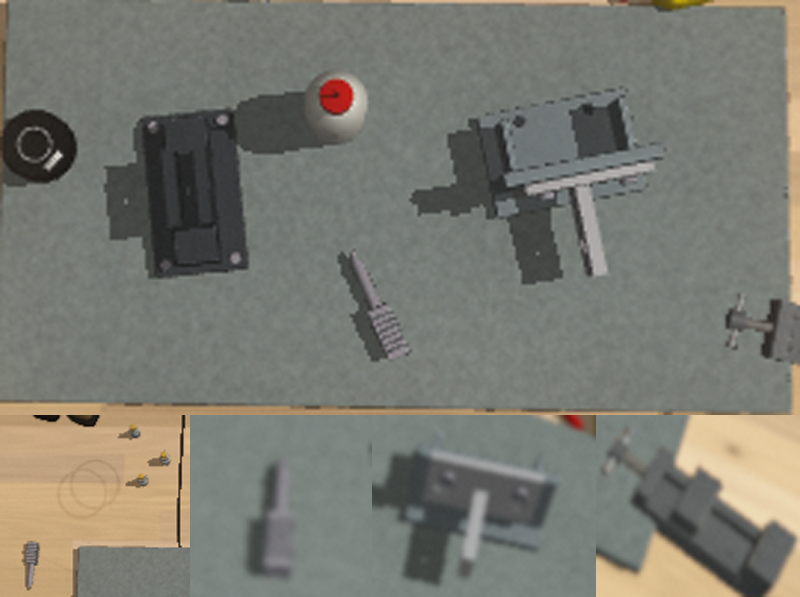

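The crop confirms that the on-board pin is the larger one, about 39 px or 100 mm long. The off-board one at (148,160) is about 28 px or 72 mm, so it is the look-alike. Next I'll work out coarse positions.

```bash
python3 - <<'E'
from h import *
c=ctrl.calibration('top')
f=lambda x,y:(175+x*270/800,150+y*140/415)
for n,p,z in(('lug end',(597,273),.0795),('lug root',(583,182),.0795),('plate top L',(527,190),.1155),('plate top R',(655,168),.1155),('pin nose',(350,254),.025),('pin end',(400,352),.035),
 ('fork slot far',(185,150),.09),('fork slot near',(188,208),.09),('fork BL',(152,277),.02),('fork BR',(246,269),.02),('fork TL',(142,116),.02),('fork TR',(232,110),.02),('bottle cap',(337,97),.15),('puck',(38,147),.04)):
    print(n,np.round(onz(c,*f(*p),z),3))
s=ctrl.get_state();print(R.from_quat(s['tcp_rot']).as_matrix().round(3))
E
```

```text
lug end [ 0.461 -0.348  0.079]
lug root [ 0.535 -0.337  0.079]
plate top L [ 0.525 -0.286  0.115]
plate top R [ 0.544 -0.388  0.115]
pin nose [ 0.475 -0.147  0.025]
pin end [ 0.392 -0.19   0.035]
fork slot far [ 0.556 -0.009  0.09 ]
fork slot near [ 0.509 -0.013  0.09 ]
fork BL [0.453 0.025 0.02 ]
fork BR [ 0.461 -0.057  0.02 ]
fork TL [0.593 0.037 0.02 ]
fork TR [ 0.599 -0.042  0.02 ]
bottle cap [ 0.593 -0.133  0.15 ]
puck [0.563 0.123 0.04 ]
[[-0.902  0.432 -0.001]
 [ 0.432  0.902 -0.002]
 [ 0.    -0.002 -1.   ]]
```

step_arm(motion=[{"offset": [-0.365,-0.278,0],"twist": -36},{"offset": [-0.365,-0.278,0],"twist": -36},{"offset": [-0.365,-0.278,0],"twist": -36},{"offset": [-0.365,-0.278,0],"twist": -36},{"offset": [-0.365,-0.278,0],"twist": -36},{"offset": [-0.365,-0.278,0],"twist": -36},{"offset": [-0.365,-0.278,0],"twist": -36},{"offset": [-0.365,-0.278,0],"twist": -36},{"offset": [-0.365,-0.278,0],"twist": -36},{"offset": [-0.365,-0.278,0],"twist": -36},{"offset": [-0.365,-0.278,0],"twist": -36},{"offset": [-0.365,-0.278,0],"twist": -36}], gripper=0.05)

```text
time: 1.35
eef_pos: [0.5002, 0.201, 0.242]
tcp_rot: [-0.091, 0.996, 0.0, -0.0]
contact_force: [-0.5, 0.2, -0.3]
opening: 0.586
finger_force: 0.0
```

step_arm(motion=[{"offset": [0.119,-0.533,0],"twist": 0},{"offset": [0.119,-0.533,0],"twist": 0},{"offset": [0.119,-0.533,0],"twist": 0},{"offset": [0.119,-0.533,0],"twist": 0},{"offset": [0.119,-0.533,0],"twist": 0},{"offset": [0.119,-0.533,0],"twist": 0},{"offset": [0.119,-0.533,0],"twist": 0},{"offset": [0.119,-0.533,0],"twist": 0},{"offset": [0.119,-0.533,0],"twist": 0},{"offset": [0.119,-0.533,0],"twist": 0},{"offset": [0.119,-0.533,0],"twist": 0},{"offset": [0.119,-0.533,0],"twist": 0}])

```text
time: 2.55
eef_pos: [0.4803, -0.3483, 0.242]
tcp_rot: [-0.089, 0.996, -0.001, -0.0]
contact_force: [0.2, 0.4, -0.7]
opening: 0.587
finger_force: 0.0
```

```bash
python3 - <<'E'
from h import *
import pickle
im,c=grab('wrist'); pickle.dump((im,c),open('w1.pkl','wb'))
cv2.imwrite('pics/w1.png',cv2.resize(im,(800,600)))
print(ctrl.get_state()['eef_pos'],ctrl.get_state()['qpos'])
for P in((.51,-.341,.0795),(.461,-.348,.0795)):print(proj(c,P)*np.array([800/560,600/420]))
E
```

```text
[ 0.48046103 -0.34576978  0.24175677] [-7.95306806e-01  1.06219890e-01  1.78663144e+00  5.54054927e-04
  1.24979778e+00 -2.54687587e+00]
[405.74166733 324.72519989]
[408.60283156 254.15989553]
```

View pics/w1.png

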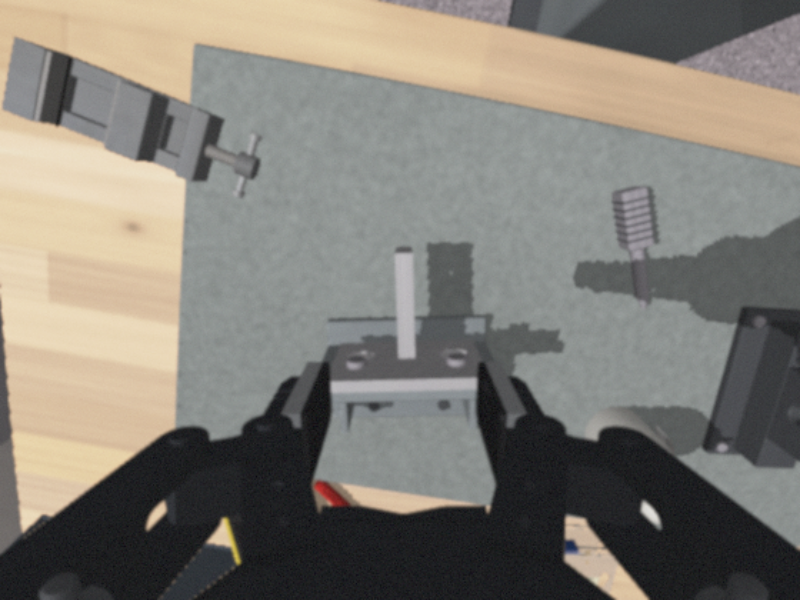

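The wrist view shows the lug top from (404,252) at its end to (407,357) at its root, the plate top at v≈382–396, the pin at (636,240), and the fork at right. Next I'll measure the lug, plate and pin.

```bash
python3 - <<'E'
from h import *
import pickle
im,c=pickle.load(open('w1.pkl','rb')); k=.7
g=cv2.cvtColor(im,cv2.COLOR_BGR2GRAY)
mask=(g>150).astype(np.uint8)
sub=np.zeros_like(mask); sub[178:248,268:300]=mask[178:248,268:300]
n,l,st,ce=cv2.connectedComponentsWithStats(sub); i=1+st[1:,4].argmax()
pts=np.argwhere(l==i)[:,::-1]; print(st[i])
for v in (185,200,215,230,242):
    u=pts[pts[:,1]==v][:,0]; 
    if len(u): print(v,u.min(),u.max(),onz(c,(u.min()+u.max())/2,v,.0795).round(4))
print('end',onz(c,283,st[i][1],.0795).round(4))
# plate top bright strip
sub=np.zeros_like(mask); sub[255:285,228:337]=mask[255:285,228:337]
n,l,st,ce=cv2.connectedComponentsWithStats(sub); i=1+st[1:,4].argmax()
print('plate',st[i],ce[i]); pts=np.argwhere(l==i)[:,::-1].astype(np.float32); r=cv2.minAreaRect(pts); print(r)
for p in cv2.boxPoints(r): print(p,onz(c,*p,.1155).round(4))
for n,p,z in(('pin nose',(644,300),.025),('shoulder',(638,249),.035),('end',(631,188),.035)): print(n,onz(c,p[0]*k,p[1]*k,z).round(4))
E
```

```text
[269 178  26  70 975]
185 270 289 [ 0.4688 -0.3529  0.0795]
200 276 290 [ 0.4827 -0.347   0.0795]
215 277 290 [ 0.4976 -0.3438  0.0795]
230 278 290 [ 0.5128 -0.3405  0.0795]
242 279 289 [ 0.5254 -0.3382  0.0795]
end [ 0.4616 -0.3508  0.0795]
plate [232 265 101  11 913] [281.84775465 269.97809419]
((282.02459716796875, 270.0575866699219), (9.276561737060547, 100.15896606445312), 88.66777801513672)
[231.85081 266.5849 ] [ 0.5433 -0.3832  0.1155]
[331.9827  264.25623] [ 0.5249 -0.2944  0.1155]
[332.19836 273.53027] [ 0.534  -0.2922  0.1155]
[232.0665  275.85895] [ 0.5525 -0.3817  0.1155]
pin nose [ 0.4727 -0.1491  0.025 ]
shoulder [ 0.4327 -0.173   0.035 ]
end [ 0.3899 -0.1925  0.035 ]
```

step_arm(motion=[{"offset": [-0.0335,0,0.03],"twist": -1.4},{"offset": [-0.0335,0,0.08],"twist": -1.4},{"offset": [-0.0335,0,0.13],"twist": -1.4},{"offset": [-0.0335,0,0.165],"twist": -1.4},{"offset": [-0.0335,0,0.18],"twist": -1.4},{"offset": [-0.0335,0,0.18],"twist": -1.4},{"offset": [-0.0335,0,0.18],"twist": -1.4}])

```text
time: 3.3
eef_pos: [0.5143, -0.3392, 0.0643]
tcp_rot: [-0.104, 0.995, -0.001, 0.001]
contact_force: [-0.2, 0.5, 0.8]
opening: 0.588
finger_force: 0.0
```

step_arm(motion=[{"offset": [0,0,0],"twist": 0},{"offset": [0,0,0],"twist": 0},{"offset": [0,0,0],"twist": 0},{"offset": [0,0,0],"twist": 0},{"offset": [0,0,0],"twist": 0},{"offset": [0,0,0],"twist": 0},{"offset": [0,0,0],"twist": 0}], gripper=0, grip_force=60)

```text
time: 4.0
eef_pos: [0.5137, -0.3402, 0.0645]
tcp_rot: [-0.103, 0.995, -0.001, 0.001]
contact_force: [-0.5, 1.6, 6.0]
opening: 0.127
finger_force: 59.8
```

step_arm(motion=[{"offset": [0,0,-0.005],"twist": 0},{"offset": [0,0,-0.01],"twist": 0},{"offset": [0,0,-0.015],"twist": 0},{"offset": [0,0,-0.0195],"twist": 0},{"offset": [0,0,-0.0195],"twist": 0},{"offset": [0,0,-0.0195],"twist": 0}])

```text
time: 4.6
eef_pos: [0.5126, -0.3392, 0.0819]
tcp_rot: [-0.103, 0.995, 0.0, -0.0]
contact_force: [0.3, -0.7, -1.3]
opening: 0.13
finger_force: 59.0
```

step_arm(motion=[{"offset": [0.003,0,0],"twist": 0},{"offset": [0.006,0,0],"twist": 0},{"offset": [0.009,0,0],"twist": 0},{"offset": [0.009,0,0],"twist": 0}])

```text
time: 5.0
eef_pos: [0.5034, -0.3413, 0.0817]
tcp_rot: [-0.103, 0.995, 0.0, -0.0]
contact_force: [-0.0, -0.5, -1.8]
opening: 0.127
finger_force: 59.1
```

step_arm(motion=[{"offset": [0.005,0,0],"twist": 0},{"offset": [0.01,0,0],"twist": 0},{"offset": [0.015,0,0],"twist": 0},{"offset": [0.025,0,0],"twist": 0},{"offset": [0.04,0,0],"twist": 0},{"offset": [0.06,0,0],"twist": 0},{"offset": [0.06,0,0],"twist": 0}])

```text
time: 5.7
eef_pos: [0.4426, -0.3535, 0.0813]
tcp_rot: [-0.102, 0.995, 0.001, -0.001]
contact_force: [0.1, 0.4, -2.3]
opening: 0.13
finger_force: 59.1
```

```bash
python3 - <<'E'
from h import *
import pickle
im,c=grab('wrist'); pickle.dump((im,c),open('w2.pkl','wb')); cv2.imwrite('pics/w2.png',im)
print(ctrl.get_state()['eef_pos'],ctrl.get_state()['contact_force'],ctrl.get_state()['qpos'])
E
```

```text
[ 0.44381068 -0.35364165  0.08168802] [ 1.11277082 -0.29499579 -1.68948763] [-8.51598074e-01  2.40435671e-01  1.95291904e+00  1.09865408e-04
  9.48822782e-01 -2.62639687e+00]
```

View pics/w2.png

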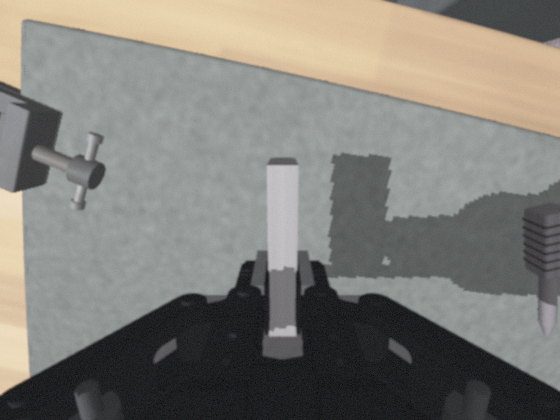

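step_arm(motion=[{"offset": [0,0,0.015],"twist": 0},{"offset": [0,0,0.03],"twist": 0},{"offset": [0,0,0.04],"twist": 0},{"offset": [0,0,0.044],"twist": 0},{"offset": [0,0,0.046],"twist": 0},{"offset": [0,0,0.046],"twist": 0}])

```text
time: 6.35
eef_pos: [0.4454, -0.3532, 0.0369]
tcp_rot: [-0.103, 0.995, 0.001, -0.001]
contact_force: [-3.2, 3.8, 7.8]
opening: 0.126
finger_force: 60.6
```

step_arm(motion=[{"offset": [0,0,0],"twist": 0},{"offset": [0,0,0],"twist": 0},{"offset": [0,0,0],"twist": 0},{"offset": [0,0,0],"twist": 0},{"offset": [0,0,0],"twist": 0}], gripper=0.05)

```text
time: 6.85
eef_pos: [0.4452, -0.3534, 0.0356]
tcp_rot: [-0.103, 0.995, 0.0, -0.0]
contact_force: [0.3, -1.0, -0.3]
opening: 0.584
finger_force: 0.0
```

step_arm(motion=[{"offset": [0,0,-0.03],"twist": 0},{"offset": [0,0,-0.08],"twist": 0},{"offset": [0.01,0,-0.13],"twist": 8},{"offset": [0.02,0,-0.18],"twist": 16},{"offset": [0.02,0,-0.2],"twist": 24},{"offset": [0.02,0,-0.2],"twist": 32},{"offset": [0.02,0,-0.2],"twist": 32},{"offset": [0.02,0,-0.2],"twist": 32}])

```text
time: 7.65
eef_pos: [0.4253, -0.3572, 0.235]
tcp_rot: [0.174, 0.985, 0.0, -0.001]
contact_force: [0.1, 0.0, 0.3]
opening: 0.585
finger_force: 0.0
```

step_arm(motion=[{"offset": [-0.04,0.022,0],"twist": 8.5},{"offset": [-0.04,0.022,0],"twist": 17},{"offset": [-0.04,0.022,0],"twist": 25.5},{"offset": [-0.04,0.022,0],"twist": 34},{"offset": [-0.04,0.022,0],"twist": 42.5},{"offset": [-0.04,0.022,0],"twist": 51},{"offset": [-0.04,0.022,0],"twist": 58.4},{"offset": [-0.04,0.022,0],"twist": 58.4},{"offset": [-0.04,0.022,0],"twist": 58.4}])

```text
time: 8.55
eef_pos: [0.4706, -0.3504, 0.2347]
tcp_rot: [0.632, 0.775, 0.0, -0.001]
contact_force: [-0.4, 0.0, -0.0]
opening: 0.586
finger_force: 0.0
```

```bash
python3 - <<'E'
from h import *
import pickle
im,c=grab('wrist'); pickle.dump((im,c),open('w3.pkl','wb')); cv2.imwrite('pics/w3.png',cv2.resize(im,(800,600)))
print(ctrl.get_state()['eef_pos'],R.from_quat(ctrl.get_state()['tcp_rot']).as_matrix()[:,0])
E
```

```text
[ 0.47063386 -0.35047254  0.23496214] [-0.20091587  0.97960767  0.00127738]
```

View pics/w3.png

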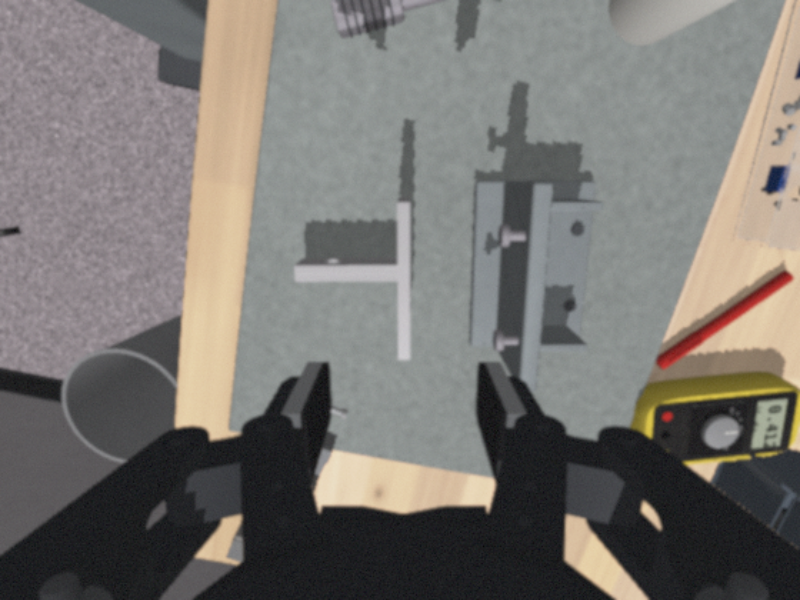

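The bracket stands clear of the rack. Its plate top is at u≈404, v 202–360, and the lug axis is at v≈272.

```bash
python3 - <<'E'
from h import *
import pickle
im,c=pickle.load(open('w3.pkl','rb'))
g=cv2.cvtColor(im,cv2.COLOR_BGR2GRAY); m=(g>140).astype(np.uint8)
s=np.zeros_like(m); s[138:255,200:291]=m[138:255,200:291]
n,l,st,ce=cv2.connectedComponentsWithStats(s); i=1+st[1:,4].argmax(); L=l==i; print(st[i])
q=[]
for v in (145,160,175,210,225,240,248):
    u=np.where(L[v])[0]; u=u[u>270]; q.append(onz(c,u.mean(),v,.087)); print(v,u.min(),u.max(),q[-1].round(4))
q=np.array(q); print('plate y yaw',np.degrees(np.arctan2(*(q[0]-q[-1])[[1,0]])))
v0=np.where(L[:,276:288].any(1))[0]; t=onz(c,282.5,v0.min(),.087);b=onz(c,282.5,v0.max()+1,.087); print(t,b,(t+b)/2)
e=onz(c,207,(190.5),.051); 
w=[]
for u in (215,235,255,268):
    vv=np.where(L[:,u])[0]; w.append(onz(c,u,vv.mean(),.051)); print(u,w[-1].round(4))
d=w[-1]-w[0]; print('lug yaw',np.degrees(np.arctan2(d[1],d[0])))
E
```

```text
[ 200  138   91  117 8087]
145 271 286 [ 0.457  -0.3008  0.087 ]
160 278 286 [ 0.4627 -0.313   0.087 ]
175 278 286 [ 0.4654 -0.3262  0.087 ]
210 271 290 [ 0.4706 -0.3584  0.087 ]
225 271 290 [ 0.4735 -0.3728  0.087 ]
240 271 290 [ 0.4765 -0.3875  0.087 ]
248 271 290 [ 0.4781 -0.3955  0.087 ]
plate y yaw 102.5552093517819
[ 0.45927679 -0.29423014  0.087     ] [ 0.48148883 -0.40226735  0.087     ] [ 0.47038281 -0.34824874  0.087     ]
215 [ 0.4042 -0.3754  0.051 ]
235 [ 0.425  -0.3735  0.051 ]
255 [ 0.4454 -0.369   0.051 ]
268 [ 0.4588 -0.3668  0.051 ]
lug yaw 8.929825106166332
```

step_arm(motion=[{"offset": [0.0024,0,0.05],"twist": 0},{"offset": [0.0024,0,0.1],"twist": 0},{"offset": [0.0024,0,0.14],"twist": 0},{"offset": [0.0024,0,0.16],"twist": 0},{"offset": [0.0024,0,0.167],"twist": 0},{"offset": [0.0024,0,0.167],"twist": 0}])

```text
time: 9.2
eef_pos: [0.47, -0.348, 0.0679]
tcp_rot: [0.633, 0.774, 0.0, -0.001]
contact_force: [-0.0, -0.3, 1.1]
opening: 0.584
finger_force: 0.0
```

step_arm(motion=[{"offset": [0,0,0],"twist": 0},{"offset": [0,0,0],"twist": 0},{"offset": [0,0,0],"twist": 0},{"offset": [0,0,0],"twist": 0},{"offset": [0,0,0],"twist": 0},{"offset": [0,0,0],"twist": 0},{"offset": [0,0,0],"twist": 0}], gripper=0, grip_force=80)

```text
time: 9.9
eef_pos: [0.471, -0.3494, 0.0709]
tcp_rot: [0.633, 0.774, -0.0, 0.001]
contact_force: [-1.5, -0.2, 5.7]
opening: 0.077
finger_force: 79.4
```

step_arm(motion=[{"offset": [0,0,-0.02],"twist": 0},{"offset": [0,0,-0.05],"twist": 0},{"offset": [0,0,-0.09],"twist": 0},{"offset": [0,0,-0.11],"twist": 0},{"offset": [0.05,0.013,-0.11],"twist": 2},{"offset": [0.09,0.023,-0.11],"twist": 4},{"offset": [0.13,0.033,-0.11],"twist": 6},{"offset": [0.17,0.043,-0.11],"twist": 6},{"offset": [0.2,0.05,-0.11],"twist": 6},{"offset": [0.2116,0.0534,-0.11],"twist": 6},{"offset": [0.2116,0.0534,-0.11],"twist": 6},{"offset": [0.2116,0.0534,-0.11],"twist": 6}])

```text
time: 11.1
eef_pos: [0.481, -0.1311, 0.1788]
tcp_rot: [0.673, 0.74, -0.0, 0.0]
contact_force: [-0.5, -0.1, -2.3]
opening: 0.079
finger_force: 78.3
```

```bash
python3 - <<'E'
from h import *
import pickle
im,c=grab('wrist'); pickle.dump((im,c),open('w4.pkl','wb')); cv2.imwrite('pics/w4.png',cv2.resize(im,(800,600)))
s=ctrl.get_state(); print(s['eef_pos'],s['contact_force'],R.from_quat(s['tcp_rot']).as_matrix()[:,0])
E
```

```text
[ 0.48099393 -0.13148067  0.17881749] [ 0.06975813 -0.77220982 -2.31163248] [-9.33032876e-02  9.95637517e-01 -6.56606201e-04]
```

View pics/w4.png

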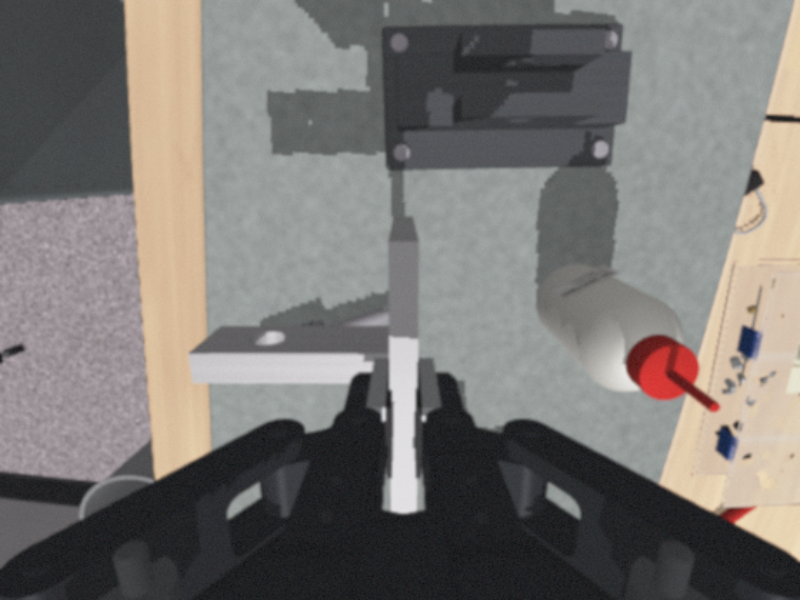

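The bracket is held level, and the fork is ahead at (385–630, 25–170). I'll take an enhanced crop of the fork.

```bash
python3 - <<'E'
import pickle,cv2,numpy as np
im,c=pickle.load(open('w4.pkl','rb'))
o=im[5:130,255:455].astype(float); o=np.clip((o/255)**.5*300-40,0,255).astype(np.uint8)
cv2.imwrite('pics/fork.png',cv2.resize(o,(800,500),interpolation=cv2.INTER_CUBIC))
E
```

```text
(no output)
```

View pics/fork.png

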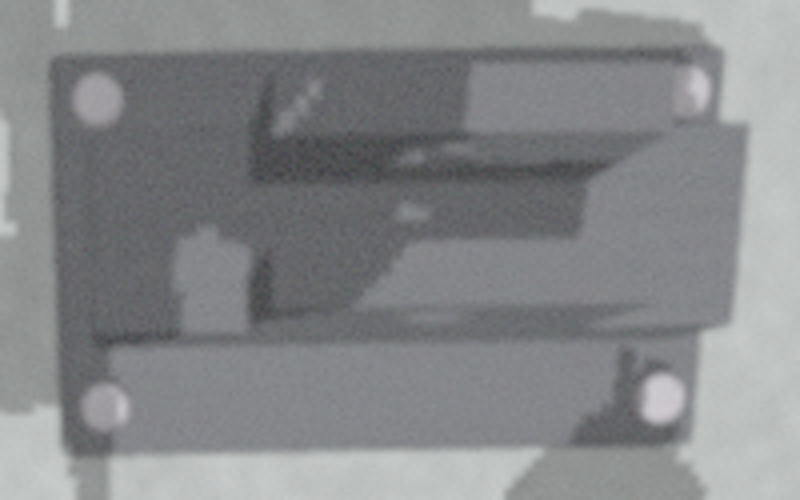

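```bash
python3 - <<'E'
from h import *
import pickle
im,c=pickle.load(open('w4.pkl','rb'))
f=lambda x,y:(255+x/4,5+y/4)
S=[onz(c,*f(*p),.03) for p in((105,405),(660,398),(97,100),(690,90))]
for s in S: print('screw',s.round(4))
print('ctr',np.mean(S,0).round(4))
yaw=lambda a,b:np.degrees(np.arctan2(b[1]-a[1],b[0]-a[0])).round(2)
print('yaw',yaw(S[0],S[1]),yaw(S[2],S[3]))
C=[onz(c,*f(*p),.021) for p in((65,452),(690,445),(52,58),(722,50))]
print('corners',np.round(C,4).tolist(),np.mean(C,0).round(4),yaw(C[0],C[1]),yaw(C[2],C[3]))
for p in((300,65),(300,135),(300,243),(300,315),(272,100),(272,300),(560,135),(640,305),(690,100)): print(p,onz(c,*f(*p),.091).round(4))
k=.7
for p in((192,370),(345,370)): print('lug',onz(c,p[0]*k,p[1]*k,.161).round(4))
for p in((404,232),(404,335)): print('plate',p,onz(c,p[0]*k,p[1]*k,.197).round(4), onz(c,p[0]*k,p[1]*k,.125).round(4))
E
```

```text
screw [ 0.4725 -0.0481  0.03  ]
screw [ 0.5909 -0.0348  0.03  ]
screw [0.4653 0.0107 0.03  ]
screw [0.5851 0.025  0.03  ]
ctr [ 0.5284 -0.0118  0.03  ]
yaw 6.38 6.82
corners [[0.4645, -0.0584, 0.021], [0.6034, -0.0431, 0.021], [0.455, 0.0201, 0.021], [0.5939, 0.0361, 0.021]] [ 0.5292 -0.0114  0.021 ] 6.27 6.58
(300, 65) [0.4986 0.0031 0.091 ]
(300, 135) [ 0.4999 -0.007   0.091 ]
(300, 243) [ 0.502  -0.0229  0.091 ]
(300, 315) [ 0.5034 -0.0338  0.091 ]
(272, 100) [ 0.4949 -0.0024  0.091 ]
(272, 300) [ 0.4986 -0.032   0.091 ]
(560, 135) [ 0.5414 -0.0026  0.091 ]
(640, 305) [ 0.5592 -0.0265  0.091 ]
(690, 100) [0.5613 0.0047 0.091 ]
lug [ 0.4037 -0.1369  0.161 ]
lug [ 0.4597 -0.1314  0.161 ]
plate (404, 232) [ 0.4759 -0.0753  0.197 ] [ 0.4769 -0.084   0.125 ]
plate (404, 335) [ 0.4785 -0.1029  0.197 ] [ 0.4812 -0.129   0.125 ]
```

step_arm(motion=[{"offset": [0.045,0.004,0],"twist": -1.1},{"offset": [0.09,0.008,0],"twist": -1.1},{"offset": [0.12,0.02,0],"twist": -1.1},{"offset": [0.118,0.06,0],"twist": -1.1},{"offset": [0.1146,0.1,0],"twist": -1.1},{"offset": [0.1146,0.1117,0.01],"twist": -1.1},{"offset": [0.1146,0.1117,0.02],"twist": -1.1},{"offset": [0.1146,0.1117,0.02],"twist": -1.1},{"offset": [0.1146,0.1117,0.02],"twist": -1.1}])

```text
time: 12.05
eef_pos: [0.5801, -0.0064, 0.1579]
tcp_rot: [0.666, 0.746, -0.001, -0.001]
contact_force: [0.2, -0.9, -2.9]
opening: 0.075
finger_force: 78.7
```

```bash
python3 - <<'E'
from h import *
import pickle
im,c=pickle.load(open('w3.pkl','rb'))
for p in((310,272.5),(380,272.5)): print('standing lug',onz(c,p[0]*.7,p[1]*.7,.051).round(4))
im,c=grab('wrist'); pickle.dump((im,c),open('w5.pkl','wb'))
s=ctrl.get_state(); print(s['eef_pos'],s['contact_force'],R.from_quat(s['tcp_rot']).as_matrix()[:,0])
o=im[150:345,110:370].astype(float); o=np.clip((o/255)**.5*280-30,0,255).astype(np.uint8)
cv2.imwrite('pics/w5.png',cv2.resize(o,(800,600),interpolation=cv2.INTER_CUBIC))
E
```

```text
standing lug [ 0.4042 -0.3612  0.051 ]
standing lug [ 0.4537 -0.3511  0.051 ]
[ 0.58048052 -0.00637352  0.15859644] [-0.00735106 -0.64690556 -1.69865208] [-1.12226741e-01  9.93682615e-01  1.38493378e-04]
```

View pics/w5.png

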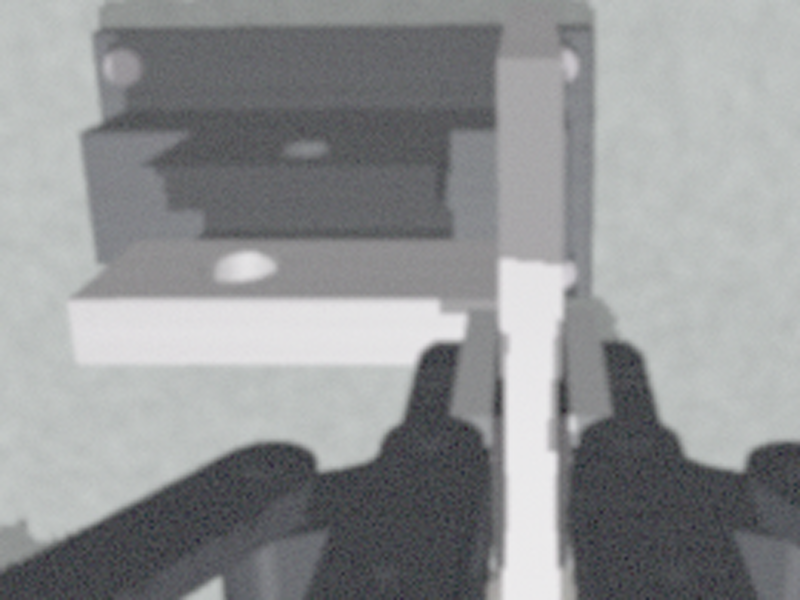

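```bash
python3 - <<'E'
from h import *
import pickle
im,c=pickle.load(open('w5.pkl','rb'))
f=lambda x,y:(110+x/3.0769,150+y/3.0769)
s=ctrl.get_state(); zb=s['eef_pos'][2]-.053
print('zb',zb)
a=[onz(c,*f(72,331),zb+.036),onz(c,*f(460,340),zb+.036)]
print('lug',a, 'yaw',np.degrees(np.arctan2(*(a[1]-a[0])[[1,0]])))
for p,z in(((122,67),.03),((95,32),.021),((590,27),.021),((200,162),.091),((440,162),.091),((200,110),.091)): print(p,onz(c,*f(*p),z).round(4))
F=np.array([.5287,-.0117]);t=np.radians(6.5);X=np.array([np.cos(t),np.sin(t)]);Y=np.array([-X[1],X[0]])
print('fork frame of lug pts',[((p[:2]-F)@X,(p[:2]-F)@Y) for p in a])
for n,q,z in(('inner far edge',-20*X+8*Y,.091),('outer far',-20*X+18*Y,.091),('scr',-60*X+29.6*Y,.03)):
    P=np.r_[F+q/1000,z]; u=proj(c,P); print(n,((u-[110,150])*3.0769).round(1))
E
```

```text
zb 0.10559644030704787
lug [array([ 0.50302703, -0.01224145,  0.14159644]), array([ 0.56827752, -0.00630088,  0.14159644])] yaw 5.202008788656818
(122, 67) [0.466  0.0117 0.03  ]
(95, 32) [0.4546 0.019  0.021 ]
(590, 27) [0.5919 0.0354 0.021 ]
(200, 162) [0.5077 0.005  0.091 ]
(440, 162) [0.5588 0.0107 0.091 ]
(200, 110) [0.5075 0.0163 0.091 ]
fork frame of lug pts [(np.float64(-0.02556923545926328), np.float64(0.0023682941763010236)), (np.float64(0.03993430909759784), np.float64(0.0008841085373324185))]
inner far edge [199.9 210.9]
outer far [195.5 166.2]
scr [121.2  69.6]
```

step_arm(motion=[{"offset": [-0.0004,0.0008,0.005],"twist": 0},{"offset": [-0.0004,0.0008,0.01],"twist": 0},{"offset": [-0.0004,0.0008,0.014],"twist": 0},{"offset": [-0.0004,0.0008,0.018],"twist": 0},{"offset": [-0.0004,0.0008,0.022],"twist": 0},{"offset": [-0.0004,0.0008,0.022],"twist": 0}])

```text
time: 12.7
eef_pos: [0.5816, -0.006, 0.1359]
tcp_rot: [0.666, 0.746, -0.0, -0.001]
contact_force: [-0.5, 0.2, -1.8]
opening: 0.076
finger_force: 78.7
```

step_arm(motion=[{"offset": [0,0,0.005],"twist": 0},{"offset": [0,0,0.01],"twist": 0},{"offset": [0,0,0.015],"twist": 0},{"offset": [0,0,0.02],"twist": 0},{"offset": [0,0,0.022],"twist": 0},{"offset": [0,0,0.024],"twist": 0},{"offset": [0,0,0.024],"twist": 0}])

```text
time: 13.4
eef_pos: [0.582, -0.0061, 0.1125]
tcp_rot: [0.666, 0.746, -0.0, -0.0]
contact_force: [1.3, 0.2, -3.0]
opening: 0.077
finger_force: 78.7
```

step_arm(motion=[{"offset": [0,0,0.0015],"twist": 0},{"offset": [0,0,0.003],"twist": 0},{"offset": [0,0,0.004],"twist": 0},{"offset": [0,0,0.004],"twist": 0}])

```text
time: 13.8
eef_pos: [0.5827, -0.0061, 0.1109]
tcp_rot: [0.666, 0.746, 0.0, 0.0]
contact_force: [-3.0, 0.8, 4.9]
opening: 0.079
finger_force: 79.9
```

```bash
python3 - <<'E'
from h import *
import pickle
im,c=grab('wrist'); pickle.dump((im,c),open('w6.pkl','wb')); g=cv2.cvtColor(im,cv2.COLOR_BGR2GRAY).astype(np.float32)
F=np.array([.5287,-.0117]);t=np.radians(6.5);X=np.array([np.cos(t),np.sin(t)]);Y=np.array([-X[1],X[0]])
def prof(ax,rng,fix):
    P=[F+(X*a+Y*fix if ax==0 else X*fix+Y*a)/1000 for a in rng]
    uv=np.array([proj(c,np.r_[p,.091]) for p in P],np.float32)
    return [int(x) for x in cv2.remap(g,uv[:,0][None],uv[:,1][None],1)[0]]
print(proj(c,np.r_[F,.091]))
print('along lug y0',list(zip(range(-40,0,1),prof(0,range(-40,0,1),0))))
print('along cheek +13',list(zip(range(-42,-20),prof(0,range(-42,-20),13))))
print('along cheek -13',list(zip(range(-42,-20),prof(0,range(-42,-20),-13))))
for f in(-18,-8,5): print('across',f,list(zip(range(-24,25),prof(1,range(-24,25),f))))
E
```

```text
[179.60791226 259.12690702]
along lug y0 [(-40, 144), (-39, 103), (-38, 99), (-37, 100), (-36, 98), (-35, 100), (-34, 101), (-33, 99), (-32, 94), (-31, 92), (-30, 102), (-29, 100), (-28, 101), (-27, 99), (-26, 111), (-25, 194), (-24, 218), (-23, 218), (-22, 219), (-21, 220), (-20, 220), (-19, 219), (-18, 221), (-17, 218), (-16, 219), (-15, 219), (-14, 221), (-13, 221), (-12, 221), (-11, 221), (-10, 220), (-9, 223), (-8, 221), (-7, 222), (-6, 222), (-5, 221), (-4, 222), (-3, 223), (-2, 222), (-1, 223)]
along cheek +13 [(-42, 174), (-41, 172), (-40, 141), (-39, 92), (-38, 90), (-37, 92), (-36, 91), (-35, 93), (-34, 91), (-33, 91), (-32, 91), (-31, 90), (-30, 91), (-29, 92), (-28, 89), (-27, 91), (-26, 91), (-25, 93), (-24, 91), (-23, 92), (-22, 91), (-21, 94)]
along cheek -13 [(-42, 172), (-41, 172), (-40, 171), (-39, 173), (-38, 175), (-37, 174), (-36, 174), (-35, 171), (-34, 170), (-33, 147), (-32, 101), (-31, 91), (-30, 90), (-29, 93), (-28, 91), (-27, 92), (-26, 93), (-25, 92), (-24, 93), (-23, 89), (-22, 94), (-21, 92)]
across -18 [(-24, 171), (-23, 170), (-22, 166), (-21, 169), (
[... 818 characters left out ...]
7, 157), (8, 106), (9, 92), (10, 92), (11, 91), (12, 93), (13, 92), (14, 93), (15, 93), (16, 94), (17, 96), (18, 83), (19, 56), (20, 48), (21, 50), (22, 48), (23, 48), (24, 49)]
across 5 [(-24, 33), (-23, 36), (-22, 34), (-21, 69), (-20, 142), (-19, 174), (-18, 150), (-17, 106), (-16, 96), (-15, 98), (-14, 99), (-13, 98), (-12, 97), (-11, 96), (-10, 99), (-9, 99), (-8, 86), (-7, 54), (-6, 81), (-5, 176), (-4, 222), (-3, 221), (-2, 221), (-1, 221), (0, 223), (1, 222), (2, 222), (3, 220), (4, 222), (5, 221), (6, 212), (7, 156), (8, 104), (9, 96), (10, 95), (11, 96), (12, 95), (13, 97), (14, 95), (15, 95), (16, 95), (17, 94), (18, 82), (19, 55), (20, 49), (21, 56), (22, 60), (23, 61), (24, 62)]
```

step_arm(motion=[{"offset": [0,0,0],"twist": 0},{"offset": [0,0,0],"twist": 0},{"offset": [0,0,0],"twist": 0},{"offset": [0,0,0],"twist": 0},{"offset": [0,0,-0.01],"twist": 0},{"offset": [0,0,-0.05],"twist": 0},{"offset": [0,0,-0.1],"twist": 0},{"offset": [0,0,-0.1],"twist": 0}], gripper=0.035)

```text
time: 14.65
eef_pos: [0.5868, -0.0069, 0.2187]
tcp_rot: [0.666, 0.746, 0.004, 0.007]
contact_force: [1.0, -0.1, 1.3]
opening: 0.408
finger_force: 0.0
```

step_arm(motion=[{"offset": [-0.16,-0.184,0],"twist": 8.5},{"offset": [-0.16,-0.184,0],"twist": 17},{"offset": [-0.16,-0.184,0],"twist": 25.5},{"offset": [-0.16,-0.184,0],"twist": 34},{"offset": [-0.16,-0.184,0],"twist": 42.5},{"offset": [-0.16,-0.184,0],"twist": 51},{"offset": [-0.16,-0.184,0],"twist": 59.5},{"offset": [-0.16,-0.184,0],"twist": 68},{"offset": [-0.16,-0.184,0],"twist": 68.8},{"offset": [-0.16,-0.184,0],"twist": 68.8},{"offset": [-0.16,-0.184,0],"twist": 68.8}])

```text
time: 15.75
eef_pos: [0.4175, -0.1858, 0.209]
tcp_rot: [0.971, 0.241, 0.0, 0.0]
contact_force: [0.3, 0.9, 0.3]
opening: 0.407
finger_force: 0.0
```

```bash
cat > pin.py <<'E'
from h import *
import pickle
im,c=grab('wrist'); pickle.dump((im,c),open('w7.pkl','wb'))
s=ctrl.get_state(); print(s['eef_pos'],R.from_quat(s['tcp_rot']).as_matrix()[:,0])
g=cv2.cvtColor(im,cv2.COLOR_BGR2GRAY).astype(np.float32)
A=np.array([.4327,-.173]);t=np.radians(27.6);X=np.array([np.cos(t),np.sin(t)]);Y=np.array([-X[1],X[0]])
print(proj(c,np.r_[A-.023*X,.035]),proj(c,np.r_[A+.05*X,.025]))
def prof(fix,rng,ax,z):
    P=[A+(X*a+Y*fix if ax==0 else X*fix+Y*a)/1000 for a in rng]
    uv=np.array([proj(c,np.r_[p,z]) for p in P],np.float32)
    return [int(x) for x in cv2.remap(g,uv[:,0][None],uv[:,1][None],1)[0]]
for f in(-38,-20,-6): print('across grip',f,list(zip(range(-18,19),prof(f,range(-18,19),1,.035))))
for f in(10,35): print('across shank',f,list(zip(range(-14,15),prof(f,range(-14,15),1,.025))))
print('along',list(zip(range(-54,-36),prof(0,range(-54,-36),0,.035))),list(zip(range(-8,8),prof(7,range(-8,8),0,.035))))
print('nose',list(zip(range(40,62),prof(0,range(40,62),0,.025))))
E
python3 pin.py
```

```text
[ 0.41749042 -0.18576655  0.20889338] [8.84480006e-01 4.66578094e-01 3.64902676e-05]
[278.09419569 198.58922835] [278.24014811 123.24565134]
across grip -38 [(-18, 153), (-17, 153), (-16, 157), (-15, 157), (-14, 161), (-13, 158), (-12, 158), (-11, 163), (-10, 161), (-9, 161), (-8, 160), (-7, 152), (-6, 143), (-5, 133), (-4, 130), (-3, 130), (-2, 135), (-1, 130), (0, 130), (1, 125), (2, 124), (3, 125), (4, 130), (5, 131), (6, 129), (7, 127), (8, 125), (9, 129), (10, 134), (11, 135), (12, 133), (13, 127), (14, 119), (15, 125), (16, 141), (17, 151), (18, 156)]
across grip -20 [(-18, 160), (-17, 162), (-16, 160), (-15, 159), (-14, 157), (-13, 156), (-12, 156), (-11, 155), (-10, 156), (-9, 153), (-8, 154), (-7, 148), (-6, 139), (-5, 134), (-4, 135), (-3, 132), (-2, 130), (-1, 132), (0, 132), (1, 129), (2, 129), (3, 132), (4, 135), (5, 132), (6, 133), (7, 132), (8, 130), (9, 133), (10, 136), (11, 132), (12, 125), (13, 110), (14, 100), (15, 99), (16, 99), (17, 100), (18, 100)]
across grip -6 [(-18, 161), (-17, 160), (-16, 160), (-15, 156), (-14, 155), (-13, 157), (-12, 157), (-11, 160), (-1
[... 894 characters left out ...]
9, 98), (10, 98), (11, 101), (12, 99), (13, 100), (14, 107)]
along [(-54, 156), (-53, 155), (-52, 154), (-51, 155), (-50, 157), (-49, 155), (-48, 155), (-47, 156), (-46, 160), (-45, 166), (-44, 168), (-43, 167), (-42, 167), (-41, 167), (-40, 161), (-39, 142), (-38, 130), (-37, 139)] [(-8, 124), (-7, 127), (-6, 147), (-5, 162), (-4, 162), (-3, 164), (-2, 161), (-1, 148), (0, 127), (1, 105), (2, 101), (3, 105), (4, 104), (5, 108), (6, 106), (7, 106)]
nose [(40, 173), (41, 171), (42, 173), (43, 169), (44, 169), (45, 168), (46, 168), (47, 167), (48, 167), (49, 165), (50, 163), (51, 162), (52, 161), (53, 161), (54, 156), (55, 159), (56, 156), (57, 153), (58, 154), (59, 154), (60, 152), (61, 152)]
```

step_arm(motion=[{"offset": [-0.0036,-0.0073,0.04],"twist": 1.8},{"offset": [-0.0036,-0.0073,0.085],"twist": 1.8},{"offset": [-0.0036,-0.0073,0.13],"twist": 1.8},{"offset": [-0.0036,-0.0073,0.165],"twist": 1.8},{"offset": [-0.0036,-0.0073,0.179],"twist": 1.8},{"offset": [-0.0036,-0.0073,0.179],"twist": 1.8},{"offset": [-0.0036,-0.0073,0.179],"twist": 1.8}])

```text
time: 16.5
eef_pos: [0.4112, -0.1813, 0.0302]
tcp_rot: [0.974, 0.225, 0.0, 0.0]
contact_force: [-0.6, -0.2, 0.1]
opening: 0.411
finger_force: 0.0
```

step_arm(motion=[{"offset": [0,0,0],"twist": 0},{"offset": [0,0,0],"twist": 0},{"offset": [0,0,0],"twist": 0},{"offset": [0,0,0],"twist": 0},{"offset": [0,0,0],"twist": 0}], gripper=0, grip_force=50)

```text
time: 17.0
eef_pos: [0.4119, -0.1818, 0.0313]
tcp_rot: [0.975, 0.224, 0.001, 0.001]
contact_force: [-0.5, -0.3, 6.7]
opening: 0.218
finger_force: 51.6
```

The bottle leaves no room for the gripper body on the −y side, so the pin has to enter from the puck side. I'll release it and regrip it half a turn round.

step_arm(motion=[{"offset": [0,0,0],"twist": 0},{"offset": [0,0,0],"twist": 0},{"offset": [0,0,0],"twist": 0},{"offset": [0,0,-0.04],"twist": 0},{"offset": [0,0,-0.08],"twist": -8},{"offset": [0,0,-0.1],"twist": -16.5},{"offset": [0,0,-0.1],"twist": -25},{"offset": [0,0,-0.1],"twist": -33.5},{"offset": [0,0,-0.1],"twist": -42},{"offset": [0,0,-0.1],"twist": -50.5},{"offset": [0,0,-0.1],"twist": -59},{"offset": [0,0,-0.1],"twist": -60}], gripper=0.035)

```text
time: 18.2
eef_pos: [0.4105, -0.1809, 0.1294]
tcp_rot: [0.732, 0.682, -0.0, -0.0]
contact_force: [-0.6, -0.4, -0.1]
opening: 0.405
finger_force: 0.0
```

step_arm(motion=[{"offset": [0,0,0],"twist": -8.5},{"offset": [0,0,0],"twist": -17},{"offset": [0,0,0],"twist": -25.5},{"offset": [0,0,0],"twist": -34},{"offset": [0,0,0],"twist": -42.5},{"offset": [0,0,0],"twist": -51},{"offset": [0,0,0],"twist": -59.5},{"offset": [0,0,0],"twist": -68},{"offset": [0,0,0],"twist": -76.5},{"offset": [0,0,0],"twist": -85},{"offset": [0,0,0],"twist": -93.5},{"offset": [0,0,0],"twist": -102}])

```text
time: 19.4
eef_pos: [0.4106, -0.181, 0.1295]
tcp_rot: [-0.07, 0.998, 0.0, -0.0]
contact_force: [-0.3, 0.4, -0.6]
opening: 0.411
finger_force: 0.0
```

step_arm(motion=[{"offset": [0,0,0],"twist": -8.5},{"offset": [0,0,0],"twist": -17},{"offset": [0,0,0],"twist": -18},{"offset": [0,0,0],"twist": -18},{"offset": [0,0,0],"twist": -18}])

```text
time: 19.9
eef_pos: [0.4108, -0.181, 0.1297]
tcp_rot: [-0.223, 0.975, 0.0, -0.0]
contact_force: [0.3, -0.2, -0.2]
opening: 0.41
finger_force: 0.0
```

```bash
python3 - <<'E'
from h import *
s=ctrl.get_state(); print(s['eef_pos'],s['qpos'],R.from_quat(s['tcp_rot']).as_matrix()[:,0])
im,c=grab('wrist'); cv2.imwrite('pics/w8.png',im)
im2,c2=grab('top'); o=im2[150:290,175:335]
t=cv2.resize(o,(640,560),interpolation=cv2.INTER_CUBIC)
cv2.imwrite('pics/w8.png',np.hstack([cv2.resize(im,(427,320)),cv2.resize(o,(366,320),interpolation=cv2.INTER_CUBIC)]))
A=proj(c,[.4119,-.1818,.035]);print(A*427/560)
E
```

```text
[ 0.4107585  -0.18103487  0.12972179] [-6.41835831e-01 -9.53590703e-02  2.20876749e+00 -5.08811707e-06
  1.02841063e+00 -2.66179767e+00] [-9.00808611e-01 -4.34216346e-01  1.08371190e-04]
[213.78971657 166.82191145]
```

View pics/w8.png

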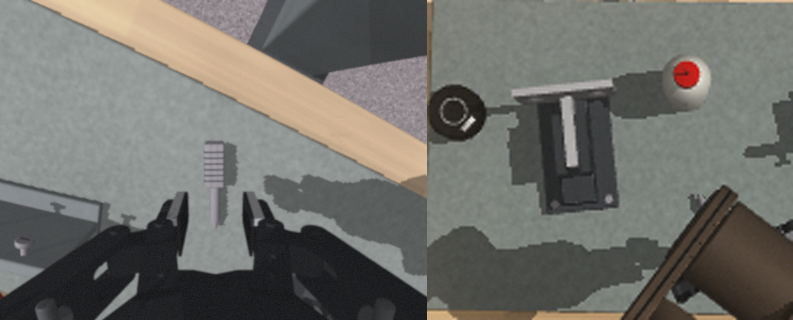

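The bracket is seated in the fork, upright with its plate at the far end. The pin is centred between the jaws, with its grip at (213,141–187).

step_arm(motion=[{"offset": [0,0,0.04],"twist": 0},{"offset": [0,0,0.08],"twist": 0},{"offset": [0,0,0.1],"twist": 0},{"offset": [0,0,0.1],"twist": 0}])

```text
time: 20.4
eef_pos: [0.4096, -0.1802, 0.0276]
tcp_rot: [-0.223, 0.975, 0.002, -0.001]
contact_force: [-0.2, -0.5, 0.4]
opening: 0.413
finger_force: 0.0
```

step_arm(motion=[{"offset": [0,0,0],"twist": 0},{"offset": [0,0,0],"twist": 0},{"offset": [0,0,0],"twist": 0},{"offset": [0,0,0],"twist": 0},{"offset": [0,0,0],"twist": 0}], gripper=0, grip_force=50)

```text
time: 20.9
eef_pos: [0.411, -0.1812, 0.0304]
tcp_rot: [-0.224, 0.975, -0.0, 0.0]
contact_force: [-0.8, 0.0, 0.6]
opening: 0.218
finger_force: 51.8
```

```bash
python3 - <<'E'
from h import *
s=ctrl.get_state(); print(s['eef_pos'],s['contact_force'],s['opening'])
E
```

```text
[ 0.41104052 -0.18122078  0.0303571 ] [-0.79968959  0.04877374  0.62465373] 0.21788276579025906
```

step_arm(motion=[{"offset": [0,0,-0.04],"twist": 0},{"offset": [0,0,-0.09],"twist": 8},{"offset": [0,0,-0.14],"twist": 16},{"offset": [-0.2138,0.2011,-0.17],"twist": 24.5},{"offset": [-0.2138,0.2011,-0.17],"twist": 33},{"offset": [-0.2138,0.2011,-0.17],"twist": 41.5},{"offset": [-0.2138,0.2011,-0.17],"twist": 50},{"offset": [-0.2138,0.2011,-0.17],"twist": 58.5},{"offset": [-0.2138,0.2011,-0.17],"twist": 67},{"offset": [-0.2138,0.2011,-0.17],"twist": 75.5},{"offset": [-0.2138,0.2011,-0.17],"twist": 84},{"offset": [-0.2138,0.2011,-0.17],"twist": 84}])

```text
time: 22.1
eef_pos: [0.5153, 0.0947, 0.1998]
tcp_rot: [0.487, 0.874, -0.0, -0.0]
contact_force: [-0.4, -0.5, -1.7]
opening: 0.218
finger_force: 51.5
```

step_arm(motion=[{"offset": [0,0,0],"twist": 8.5},{"offset": [0,0,0],"twist": 17},{"offset": [0,0,0],"twist": 25.2},{"offset": [0,0,0],"twist": 25.2},{"offset": [0,0,0],"twist": 25.2}])

```text
time: 22.6
eef_pos: [0.5151, 0.0932, 0.1997]
tcp_rot: [0.663, 0.748, -0.0, -0.0]
contact_force: [-0.0, -0.1, -1.3]
opening: 0.212
finger_force: 51.5
```

```bash
python3 - <<'E'
from h import *
s=[ctrl.get_state()]
im,c=grab('wrist'); cv2.imwrite('pics/w9.png',im)
s=ctrl.get_state(); p=s['eef_pos'];print(p,s['contact_force'],R.from_quat(s['tcp_rot']).as_matrix()[:,0])
F=np.array([.5281,-.0115]);t=np.radians(6.5);X=np.array([np.cos(t),np.sin(t)]);Y=np.array([-X[1],X[0]])
print('fork frame',(p[:2]-F)@X,(p[:2]-F)@Y)
# grip brightness profile: across/along pin at grip top height
g=cv2.cvtColor(im,cv2.COLOR_BGR2GRAY).astype(np.float32); z=p[2]-.0054+.01
T=R.from_quat(s['tcp_rot']).as_matrix()
def prof(ax,rng,fix):
    uv=np.array([proj(c,np.r_[(p+T[:,ax]*a/1000+T[:,1-ax]*fix/1000)[:2],z]) for a in rng],np.float32)
    return uv[[0,-1]].round(0).tolist(),[int(x) for x in cv2.remap(g,uv[:,0][None],uv[:,1][None],1)[0]]
print('along +x from 5',prof(0,range(5,40),0))
print('across at 17',prof(1,range(-20,21),17))
E
```

```text
[0.51517883 0.09316771 0.19975341] [ 0.53328731  0.55413572 -1.5885597 ] [-1.19133447e-01  9.92878251e-01  1.55118140e-05]
fork frame -0.0009893916292068189 0.1054576117697862
along +x from 5 ([[282.0, 273.0], [282.0, 199.0]], [174, 171, 170, 118, 115, 163, 170, 169, 163, 120, 105, 158, 167, 165, 166, 167, 152, 117, 87, 78, 78, 77, 77, 78, 89, 98, 138, 144, 147, 146, 143, 145, 147, 147, 149])
across at 17 ([[237.0, 248.0], [328.0, 248.0]], [87, 95, 91, 92, 95, 96, 92, 90, 93, 93, 94, 135, 160, 165, 166, 162, 158, 155, 159, 165, 167, 164, 161, 160, 162, 167, 170, 169, 152, 94, 85, 91, 91, 93, 91, 91, 89, 89, 92, 93, 90])
```

step_arm(motion=[{"offset": [0,0.0013,0.04],"twist": 0.35},{"offset": [0,0.0013,0.08],"twist": 0.35},{"offset": [0,0.0013,0.105],"twist": 0.35},{"offset": [0,0.0013,0.115],"twist": 0.35},{"offset": [0,0.0013,0.119],"twist": 0.35},{"offset": [0,0.0013,0.119],"twist": 0.35},{"offset": [0,0.0013,0.119],"twist": 0.35}])

```text
time: 23.35
eef_pos: [0.518, 0.0933, 0.0826]
tcp_rot: [0.667, 0.745, 0.001, 0.001]
contact_force: [0.5, 0.3, -0.4]
opening: 0.22
finger_force: 51.6
```

```bash
cat > ff.py <<'E'
from h import *
F=np.array([.5281,-.0115]);t=np.radians(6.5);X=np.array([np.cos(t),np.sin(t)]);Y=np.array([-X[1],X[0]])
s=ctrl.get_state(); p=s['eef_pos']; T=R.from_quat(s['tcp_rot']).as_matrix()
f=s['contact_force']
print('fork xy',((p[:2]-F)@X).round(4),((p[:2]-F)@Y).round(4),'z',p[2].round(4),'yaw',np.degrees(np.arctan2(T[1,0],T[0,0])).round(2)-96.5,'force fork',(f[:2]@X).round(1),(f[:2]@Y).round(1),f[2].round(1))
E
python3 ff.py
```

```text
fork xy 0.0019 0.1053 z 0.0826 yaw -0.12999999999999545 force fork 0.5 0.2 -0.4
```

step_arm(motion=[{"offset": [0,0,0],"twist": 0},{"offset": [0,0,0],"twist": 0},{"offset": [0,0,0],"twist": 0}])

```text
time: 23.65
eef_pos: [0.517, 0.0933, 0.0815]
tcp_rot: [0.667, 0.745, 0.0, 0.0]
contact_force: [0.5, 0.1, -0.4]
opening: 0.219
finger_force: 51.6
```

```bash
python3 ff.py
```

```text
fork xy 0.0008 0.1054 z 0.0815 yaw -0.14000000000000057 force fork 0.5 0.0 -0.4
```

step_arm(motion=[{"offset": [0,-0.0005,0.001],"twist": 0},{"offset": [-0.008,-0.0005,0.001],"twist": 0},{"offset": [-0.014,-0.0005,0.001],"twist": 0},{"offset": [-0.019,-0.0005,0.001],"twist": 0},{"offset": [-0.024,-0.0005,0.001],"twist": 0},{"offset": [-0.024,-0.0005,0.001],"twist": 0}])

```text
time: 24.25
eef_pos: [0.5189, 0.0686, 0.0799]
tcp_rot: [0.667, 0.745, 0.0, 0.0]
contact_force: [-0.1, -0.4, -1.9]
opening: 0.22
finger_force: 51.6
```

```bash
python3 ff.py
```

```text
fork xy -0.0 0.0807 z 0.0799 yaw -0.20999999999999375 force fork -0.1 -0.4 -1.9
```

step_arm(motion=[{"offset": [-0.004,0.0002,0],"twist": 0},{"offset": [-0.008,0.0002,0],"twist": 0},{"offset": [-0.012,0.0002,0],"twist": 0},{"offset": [-0.016,0.0002,0],"twist": 0},{"offset": [-0.02,0.0002,0],"twist": 0},{"offset": [-0.02,0.0002,0],"twist": 0}])

```text
time: 24.85
eef_pos: [0.5213, 0.0491, 0.0799]
tcp_rot: [0.667, 0.745, 0.0, 0.0]
contact_force: [0.3, -0.1, -1.1]
opening: 0.221
finger_force: 51.6
```

```bash
python3 ff.py
```

```text
fork xy 0.0001 0.061 z 0.0799 yaw -0.18000000000000682 force fork 0.3 -0.1 -1.1
```

step_arm(motion=[{"offset": [-0.004,0,0],"twist": 0},{"offset": [-0.008,0,0],"twist": 0},{"offset": [-0.012,0,0],"twist": 0},{"offset": [-0.016,0,0],"twist": 0},{"offset": [-0.016,0,0],"twist": 0}])

```text
time: 25.35
eef_pos: [0.5231, 0.0332, 0.0799]
tcp_rot: [0.667, 0.745, -0.0, 0.0]
contact_force: [-0.4, 0.9, -1.4]
opening: 0.221
finger_force: 51.5
```

```bash
python3 ff.py
```

```text
fork xy 0.0001 0.0449 z 0.0799 yaw -0.18000000000000682 force fork -0.3 1.0 -1.4
```

Nearly home. I'll push slowly until the shoulder makes contact.

step_arm(motion=[{"offset": [-0.001,0,0],"twist": 0},{"offset": [-0.002,0,0],"twist": 0},{"offset": [-0.003,0,0],"twist": 0},{"offset": [-0.003,0,0],"twist": 0}])

```text
time: 25.75
eef_pos: [0.5233, 0.0307, 0.0798]
tcp_rot: [0.667, 0.745, -0.0, 0.0]
contact_force: [0.3, -0.0, -0.3]
opening: 0.219
finger_force: 51.5
```

```bash
python3 ff.py
```

```text
fork xy -0.0 0.0424 z 0.0798 yaw -0.15000000000000568 force fork 0.3 -0.1 -0.3
```

step_arm(motion=[{"offset": [-0.001,0,0],"twist": 0},{"offset": [-0.002,0,0],"twist": 0},{"offset": [-0.003,0,0],"twist": 0},{"offset": [-0.003,0,0],"twist": 0}])

```text
time: 26.15
eef_pos: [0.5234, 0.0294, 0.0799]
tcp_rot: [0.667, 0.745, 0.001, -0.001]
contact_force: [-0.7, 6.9, 0.1]
opening: 0.222
finger_force: 51.7
```

```bash
python3 ff.py
```

```text
fork xy -0.0 0.0412 z 0.0799 yaw -0.20999999999999375 force fork 0.1 6.9 0.1
```

step_arm(motion=[{"offset": [0,0,0],"twist": 0},{"offset": [0,0,0],"twist": 0},{"offset": [0,0,0],"twist": 0},{"offset": [0,0,0],"twist": 0},{"offset": [0,0,-0.02],"twist": 0},{"offset": [0.01,0,-0.06],"twist": 0},{"offset": [0.05,0,-0.1],"twist": 0},{"offset": [0.05,0,-0.13],"twist": 0},{"offset": [0.05,0,-0.13],"twist": 0},{"offset": [0.05,0,-0.13],"twist": 0}], gripper=0.035)

```text
time: 27.15
eef_pos: [0.5188, 0.0773, 0.211]
tcp_rot: [0.667, 0.745, 0.001, 0.001]
contact_force: [-0.3, 0.2, 0.6]
opening: 0.412
finger_force: 0.0
```

```bash
python3 - <<'E'
from h import *
im,c=grab('wrist'); cv2.imwrite('pics/w10.png',im); g=cv2.cvtColor(im,cv2.COLOR_BGR2GRAY).astype(np.float32)
b,cb=grab('top'); cv2.imwrite('pics/t10.png',b); gt=cv2.cvtColor(b,cv2.COLOR_BGR2GRAY).astype(np.float32)
F=np.array([.5281,-.0115]);t=np.radians(6.5);X=np.array([np.cos(t),np.sin(t)]);Y=np.array([-X[1],X[0]])
def prof(g,c,ax,rng,fix,z):
    P=[F+(X*a+Y*fix if ax==0 else X*fix+Y*a)/1000 for a in rng]
    uv=np.array([proj(c,np.r_[p,z]) for p in P],np.float32)
    return uv[[0,-1]].round().tolist(),[(a,int(x)) for a,x in zip(rng,cv2.remap(g,uv[:,0][None],uv[:,1][None],1)[0])]
print('grip along y wrist',prof(g,c,1,range(14,76,2),0,.085))
print('grip across wrist y=40',prof(g,c,0,range(-18,19,2),40,.085))
print('top along -y nose',prof(gt,cb,1,range(-50,76,3),0,.085))
E
python3 ff.py
```

```text
grip along y wrist ([[281.0, 286.0], [281.0, 225.0]], [(14, 82), (16, 50), (18, 49), (20, 81), (22, 99), (24, 104), (26, 140), (28, 146), (30, 128), (32, 164), (34, 150), (36, 124), (38, 161), (40, 152), (42, 127), (44, 162), (46, 153), (48, 129), (50, 160), (52, 152), (54, 120), (56, 156), (58, 156), (60, 120), (62, 154), (64, 162), (66, 151), (68, 101), (70, 75), (72, 85), (74, 97)])
grip across wrist y=40 ([[261.0, 261.0], [301.0, 261.0]], [(-18, 42), (-16, 44), (-14, 41), (-12, 43), (-10, 90), (-8, 148), (-6, 155), (-4, 148), (-2, 148), (0, 152), (2, 152), (4, 150), (6, 153), (8, 141), (10, 78), (12, 42), (14, 44), (16, 43), (18, 40)])
top along -y nose ([[259.0, 210.0], [209.0, 215.0]], [(-50, 132), (-47, 134), (-44, 136), (-41, 74), (-38, 67), (-35, 66), (-32, 95), (-29, 140), (-26, 140), (-23, 137), (-20, 136), (-17, 109), (-14, 67), (-11, 66), (-8, 67), (-5, 79), (-2, 148), (1, 180), (4, 181), (7, 178), (10, 116), (13, 66), (16, 64), (19, 62), (22, 72), (25, 85), (28, 114), (31, 108), (34, 118), (37, 125), (40, 104), (43, 123), (46, 123), (49, 120), (52, 107), (55, 135), (58, 110), (61, 115), (64, 133), (67, 85), (70, 77), (73, 78)])
fork xy -0.0006 0.0892 z 0.2084 yaw -0.18000000000000682 force fork 0.7 0.4 0.4
```

The pin may have slipped back 1–3 mm on release. I'll nudge its rear end home with closed fingers.

step_arm(motion=[{"offset": [0.011,0,0.02],"twist": 0},{"offset": [0.011,0,0.06],"twist": 0},{"offset": [0.011,0,0.1],"twist": 0},{"offset": [0.011,0,0.125],"twist": 0},{"offset": [0.011,0,0.132],"twist": 0},{"offset": [0.011,0,0.132],"twist": 0},{"offset": [0.005,0,0.132],"twist": 0},{"offset": [-0.001,0,0.132],"twist": 0},{"offset": [-0.007,0,0.132],"twist": 0},{"offset": [-0.007,0,0.132],"twist": 0}], gripper=0)

```text
time: 28.25
eef_pos: [0.5198, 0.0695, 0.079]
tcp_rot: [0.667, 0.745, 0.001, 0.001]
contact_force: [-0.4, 0.8, -0.8]
opening: -0.001
finger_force: 0.0
```

```bash
python3 ff.py
```

```text
fork xy 0.0009 0.0814 z 0.079 yaw -0.21999999999999886 force fork -0.3 0.8 -0.8
```

step_arm(motion=[{"offset": [-0.001,0,0],"twist": 0},{"offset": [-0.002,0,0],"twist": 0},{"offset": [-0.003,0,0],"twist": 0},{"offset": [-0.004,0,0],"twist": 0},{"offset": [-0.005,0,0],"twist": 0},{"offset": [-0.005,0,0],"twist": 0}])

```text
time: 28.85
eef_pos: [0.5194, 0.0654, 0.0778]
tcp_rot: [0.667, 0.745, -0.0, -0.0]
contact_force: [-0.2, 0.7, -1.0]
opening: -0.001
finger_force: 0.0
```

```bash
python3 ff.py
```

```text
fork xy 0.0001 0.0774 z 0.0778 yaw -0.15000000000000568 force fork -0.1 0.8 -1.0
```

step_arm(motion=[{"offset": [-0.001,0,0],"twist": 0},{"offset": [-0.002,0,0],"twist": 0},{"offset": [-0.003,0,0],"twist": 0},{"offset": [-0.003,0,0],"twist": 0}])

```text
time: 29.25
eef_pos: [0.5196, 0.064, 0.078]
tcp_rot: [0.667, 0.745, 0.001, -0.001]
contact_force: [-0.0, 6.6, 0.8]
opening: 0.001
finger_force: 3.3
```

```bash
python3 ff.py
```

```text
fork xy 0.0001 0.076 z 0.078 yaw -0.21999999999999886 force fork 0.7 6.6 0.8
```

step_arm(motion=[{"offset": [-0.001,0,0],"twist": 0},{"offset": [-0.002,0,0],"twist": 0},{"offset": [-0.002,0,0],"twist": 0}])

```text
time: 29.55
eef_pos: [0.5196, 0.0637, 0.0781]
tcp_rot: [0.668, 0.744, 0.002, -0.003]
contact_force: [-0.8, 13.0, 2.9]
opening: -0.001
finger_force: 6.2
```

```bash
python3 ff.py
```

```text
fork xy 0.0001 0.0757 z 0.0781 yaw -0.28000000000000114 force fork 0.7 13.0 2.9
```

The contact is rigid, so the shoulder is seated. I'll back off, rise and check.

step_arm(motion=[{"offset": [0.003,0,0],"twist": 0},{"offset": [0.015,0,0],"twist": 0},{"offset": [0.025,0,-0.02],"twist": 0},{"offset": [0.03,0,-0.07],"twist": 0},{"offset": [0.03,0,-0.12],"twist": 0},{"offset": [0.03,0,-0.13],"twist": 0},{"offset": [0.03,0,-0.13],"twist": 0},{"offset": [0.03,0,-0.13],"twist": 0}])

```text
time: 30.35
eef_pos: [0.5158, 0.0904, 0.2064]
tcp_rot: [0.667, 0.745, -0.001, -0.001]
contact_force: [-0.1, 0.5, -0.9]
opening: 0.003
finger_force: 0.0
```

```bash
python3 - <<'E'
from h import *
b,cb=grab('top'); gt=cv2.cvtColor(b,cv2.COLOR_BGR2GRAY).astype(np.float32)
im,c=grab('wrist'); g=cv2.cvtColor(im,cv2.COLOR_BGR2GRAY).astype(np.float32)
F=np.array([.5281,-.0115]);t=np.radians(6.5);X=np.array([np.cos(t),np.sin(t)]);Y=np.array([-X[1],X[0]])
def prof(g,c,ax,rng,fix,z):
    uv=np.array([proj(c,np.r_[F+(X*a+Y*fix if ax==0 else X*fix+Y*a)/1000,z]) for a in rng],np.float32)
    return [(a,int(x)) for a,x in zip(rng,cv2.remap(g,uv[:,0][None],uv[:,1][None],1)[0])]
print('wrist',prof(g,c,1,range(56,76,1),0,.083))
print('lug end',prof(g,c,0,range(-32,-18),1,.091)); print('grip x',prof(g,c,0,range(-14,15),50,.083))
s=ctrl.get_state();print(s['contact_force'],s['time'])
E
```

```text
wrist [(56, 36), (57, 32), (58, 31), (59, 33), (60, 35), (61, 33), (62, 33), (63, 43), (64, 71), (65, 106), (66, 124), (67, 113), (68, 89), (69, 77), (70, 76), (71, 76), (72, 81), (73, 89), (74, 93), (75, 96)]
lug end [(-32, 33), (-31, 30), (-30, 28), (-29, 26), (-28, 26), (-27, 30), (-26, 28), (-25, 27), (-24, 31), (-23, 30), (-22, 28), (-21, 29), (-20, 26), (-19, 27)]
grip x [(-14, 84), (-13, 85), (-12, 87), (-11, 86), (-10, 86), (-9, 88), (-8, 86), (-7, 85), (-6, 78), (-5, 59), (-4, 41), (-3, 31), (-2, 25), (-1, 27), (0, 29), (1, 50), (2, 74), (3, 86), (4, 85), (5, 85), (6, 86), (7, 86), (8, 85), (9, 85), (10, 85), (11, 79), (12, 64), (13, 42), (14, 28)]
[ 0.21183461  0.05851847 -0.01524969] 30.45
```

```bash
python3 -c "
from plant import ctrl
print(ctrl.sign_off())"
```

```text
the job is handed in; nothing more can be done
None
```

I took the bracket off the screws, stood it on the board and released it, then lowered it into the fork, pushed the pin through from the puck side until its shoulder met firm resistance, and handed the job in at about 30 s; no verdict came back, and the last camera check of the pin was partly blocked by the fingers.

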